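Riddle the bearing balls out of the brass fittings, then tip the fittings into the bin

ROBOT

A 7-joint arm with a two-finger parallel gripper is mounted at the origin on a cart in front of the work surface, level with it; the furniture and walls round the work are solid. World frame = base frame: x ahead of the robot, y to its left, z up, the work surface at z = 0. Lengths are in m, angles in degrees, forces in N, time in s.
With the tool pointing down it reaches from about 0.425 to 0.875 m from the base axis. Payload 4.7 kg.
Tool frame: the origin (TCP) lies between the finger pads; the fingertips stand 22 mm ahead of it and the grasp point (between the pads) lies 3 mm ahead of it (env.tip_reach is the distance from the TCP to the fingertips, in m); z points along the fingers, y is the line along which they close (so a half turn about z gives the same grasp; the last joint's range is limited). The gripper opens to 87 mm and grips with 3 to 60 N. Pads are 19 mm wide; open, the fingers measure 117 mm over their backs; the gripper's body (75 mm by 190 mm) begins 51 mm behind the grasp point.
Start: joints at [-62.619, 18.392, -4.016, 83.108, 1.295, 78.541, -3.26], TCP at [0.291, 0.581, 0.245] pointing down, gripper open.
Joint ranges: [-163.93, 163.93], [-17.29, 119.83], [-79.2, 71.16], [3.27, 140.29], [-89.18, 269.18], [5.43, 117.66], [-154.24, 154.24]. Speed limits (degrees/s): [147.25, 147.25, 180, 180, 180, 180, 180].

INTERFACE

Orientations are given as [roll, pitch, yaw] about the fixed x, y, z axes, in that order (R = Rz(yaw) Ry(pitch) Rx(roll)).
In Python, from cell import env gives the robot as it stands.
- The arm moves only by the shell command python3 -m creep 'ROWS' [FORCE]. ROWS is JSON, one flat list of numbers, 7 for each row, row after row: the finger opening in mm, from 0 to 87, then the shift along the tool's x, y, z in units of 30 mm (1.0 is 30 mm), then the turn, a rotation vector about the tool's x, y, z in units of 6 degrees (1.0 is 6 degrees). A call has 1 to 12 rows; each row is the pose to reach, as a shift and turn from the pose commanded when the call began, along the tool's axes at that moment; what a row does not reach only later rows make up. A row lasts 1/10 s, in which the tool goes at most 50 mm and 8.59 degrees, less where a joint would pass 70% of its speed; a pose out of reach is approached as far as the arm can. A call with a gripper value outside its range is refused whole. The fingers move at their own pace and stop on an object; FORCE is the grip in N (left out, the last holds). Time passes only in rows, so rows that repeat a pose let the fingers close. It gives the time, the measured TCP pose, the force, the opening and the grip force at its end, in the units of the state.
- env.get_obs(): the state, without advancing time (a new reading comes with each control period).
- env.read_camera(name): name is "scene" or "top" or "wrist"; returns a dict with "color" (400x640x3 uint8, red, green, blue), "depth" (400x640 float32, m along the optical axis (not along the pixel's ray), 0 where there is no reading), "fovy" (degrees; the focal length in pixels is half the picture's height over the tangent of half this angle, whatever the lens; pixels are square), "cx", "cy" (the principal point, pixels), "R" (3x3) and "t" (3): a world point X has camera coordinates R X + t. Camera axes: x right, y down, z forward; pixel columns grow to the right and rows downward; lengths in m; the calibration is good to about 2 mm. A picture is of the moment at which its call begins.
- env.sign_off(): hands the job in; it is judged then, once.
The state is a dict: "time_s": time; "qpos": joint angles; "joint_velocities": joint speeds; "effort": joint torques, N m; "tool_pos": TCP position; "tool_rot": TCP orientation; "force": force on the tool from outside, world axes, zero at the start; "wrist_torque": the same for the moment, N m; "grip_width": finger opening in m; "grasp_force": force on a finger pad.
Only numpy, scipy, OpenCV 4.12 (cv2) and the standard library are available. Lean on these libraries where they do the work, as an engineer would, in place of code of your own. Each camera call takes 0.05 s, during which the arm holds its last target. There are 200 camera calls.

TASK

Bearing balls have got in among the brass fittings in the tilting sieve basket. Rock the basket back and forth by its crank until all five balls have dropped through the slots into the catch tray below while all three fittings stay in the basket, then tip the fittings over the lip into the grey plastic bin and let the basket come back to about level. Work the crank only: do not touch the balls or the fittings with the gripper, and leave the jar and reel beside it where they are.

Things in the scene. Friction and masses are not known exactly. Their poses are not given: they have to be found in the camera images.
- sieve_stand: Fixed grey stand that carries the sieve basket, 155 x 190 mm, uprights 164 mm high. Origin on the table, under the hinge axis, in the middle of its width; its x points to the parts bin (the pouring direction), z up. The hinge axis runs along its y, 150 mm above the table.
- basket (a joint): Basket tilt about the hinge axis, rad: 0 level, + = lip down towards the bin, - = leaning back; stops -0.5 and 1.6. A weak spring (0.7 N m/rad, under 12 N at the crank) returns it to within about 0.2 of level. Balls start to roll beyond about 0.3 to 0.35 either way; up to 0.5 either way the fittings stay in. They slide out over the lip beyond about 1, surely at 1.35 to 1.5.
- basket_deck (a point): Point of the aluminium sieve basket on its hinge axis, at the middle of the 6 mm deck bars; turns with the basket (x to the lip, z up). Bars lie close (fluted) from x = 0.015 to -0.033 and -0.073 to -0.121; between are two 17 mm slots over the full width (142 mm), which pass the balls, not the fittings. Walls 47 mm high; lip at x = 0.014 to 0.05, upturned 0.61 rad.
- crank_grip (a point): Middle of the crank grip that tilts the basket: black level pin along y, 16 mm thick, 46 mm long, on a lever at the stand's -y side. At tilt t it stands in the stand's frame at x = 0.12 sin(t-0.45), y = -0.130, z = 0.15 + 0.12 cos(t-0.45). Push it from either side, or straddle or pinch it from above; it can turn in the fingers.
- catch_tray (a point): Middle of the inner floor of the open catch tray fixed in the stand below the slots (9 mm above the table); inner size 120 x 152 mm along the stand's x, y, walls 50 mm high.
- parts_bin: Fixed open-fronted grey plastic stacking bin in front of the stand, 180 x 175 mm, walls 4 mm thick and 76 mm high, front wall (towards the stand) only 36 mm high; origin at the centre of its underside, x lengthwise, away from the stand.
- ball1_center (a point): Centre of a loose steel bearing ball, 14 mm diameter, 11 g; starts in the basket, on the fluted deck on the lip side of the slots.
- ball2_center (a point): Centre of a loose steel bearing ball, 14 mm diameter, 11 g; starts in the basket, on the fluted deck on the lip side of the slots.
- ball3_center (a point): Centre of a loose steel bearing ball, 14 mm diameter, 11 g; starts in the basket, on the fluted deck on the lip side of the slots.
- ball4_center (a point): Centre of a loose steel bearing ball, 14 mm diameter, 11 g; starts in the basket, on the fluted deck on the back side of the slots.
- ball5_center (a point): Centre of a loose steel bearing ball, 14 mm diameter, 11 g; starts in the basket, on the fluted deck on the back side of the slots.
- fitting1: Loose brass hose fitting, 24 x 28 x 34 mm, about 70 g; starts standing in the basket, on the lip side of the slots. Origin at the centre of its underside, z along its length.
- fitting2: Loose brass hose fitting, 24 x 28 x 34 mm, about 70 g; starts standing in the basket, on the back side of the slots. Origin at the centre of its underside, z along its length.
- fitting3: Loose brass hose fitting, 24 x 28 x 34 mm, about 70 g; starts standing in the basket, on the back side of the slots. Origin at the centre of its underside, z along its length.
- screw_jar: Bystander: upright jar with lid, 66 mm diameter, 74 mm high; origin at the centre of its underside.
- solder_reel: Bystander: small reel, 48 mm diameter, 30 mm high; origin at the centre of its underside.
There are look-alikes about, which are no part of the job. Leave any pink look-alike of the fitting3 alone.

How it is judged:
By the outcome, as a careful person would: the job done as asked, in the order asked, and still so for the second after the job is handed in, with the robot touching nothing.
It also fails if it takes over 48 s, if anything falls off the work surface, if the arm or the gripper's body presses on something with over 40 N, if the wrist force passes 120 N, or if a joint passes its speed limit or range.

## Working session

There is one attempt and no reset: what is moved stays moved. The work goes in short steps, Python scripts to look and compute and a shell command to move; the robot and the scene stay as the last step left them, time stands still between calls to the robot, and variables do not carry over. Pictures are saved under pics/ and viewed, at most 10 in all, crops included, and the job is handed in when it is done.

```bash
mkdir -p pics
cat > h.py <<'E'
import numpy as np, cv2
from cell import env
def cam(n,save=None):
    c=env.read_camera(n)
    if save: cv2.imwrite('pics/'+save,c['color'][:,:,::-1])
    return c
def cloud(c):
    h,w=c['depth'].shape; f=h/2/np.tan(np.radians(c['fovy'])/2)
    v,u=np.mgrid[:h,:w]; d=c['depth']
    P=np.stack([(u-c['cx'])/f*d,(v-c['cy'])/f*d,d],-1)
    return (P-c['t'])@c['R']
def proj(c,X):
    f=c['depth'].shape[0]/2/np.tan(np.radians(c['fovy'])/2)
    p=np.asarray(X)@c['R'].T+c['t']; return np.stack([p[...,0]/p[...,2]*f+c['cx'],p[...,1]/p[...,2]*f+c['cy']],-1)
E
python3 - <<'E'
from h import *
a=cam('scene');b=cam('top')
np.savez('s0.npz',P=cloud(a)); np.savez('t0.npz',P=cloud(b))
cv2.imwrite('pics/a.png',a['color'][:,:,::-1]);cv2.imwrite('pics/b.png',b['color'][:,:,::-1])
o=env.get_obs();print(o['time_s'],o['tool_pos'],o['tool_rot'],o['force'],a['fovy'],b['fovy'])
print(-a['R'].T@a['t'],-b['R'].T@b['t'])
E
```

```text
0.1 [0.29062819 0.58090658 0.24356228] [-1.79901367e+02  5.58887591e-03  1.53426221e+02] [ 1.057198    0.0908989  -0.23290569] 52.71567629321458 55.71516477247282
[0.24094284 0.52915531 0.57638472] [ 0.50183201 -0.12016268  1.15213923]
```

View pics/a.png

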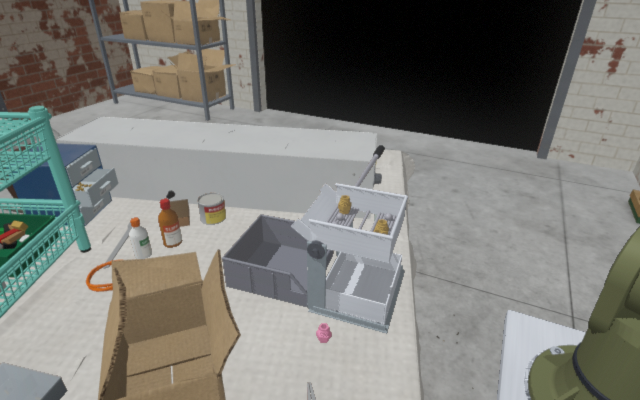

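View pics/b.png

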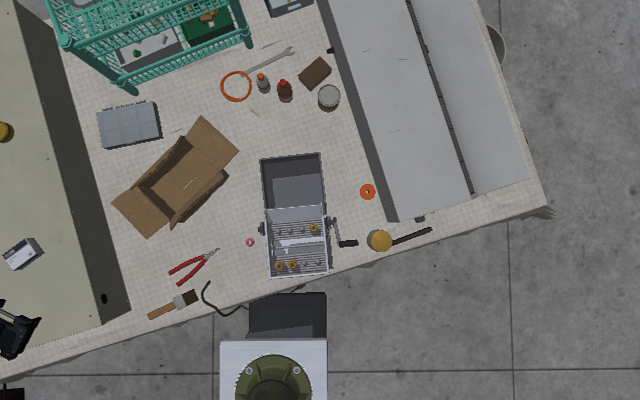

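The top view shows the stand at (297,240), the bin at (293,182), the crank grip at (348,243), the jar at (381,240), the reel at (368,191), and the pink look-alike at (250,242). Next I'll measure them.

Run:
```python
from h import *
P=np.load('t0.npz')['P'];S=np.load('s0.npz')['P']
for n,(u,v) in dict(jar=(381,240),reel=(363,191),grip=(348,243),grip2=(354,243),grip3=(342,242),lever=(335,228),hubL=(261,228),base=(275,385),binTL=(262,158),binTR=(320,154),lipL=(268,208),lipR=(326,206),backL=(271,276),backR=(327,273),f1=(313,228),f2=(281,265),f3=(293,265),handle=(415,233),gray=(410,190)).items(): print(n,P[v,u].round(3))
for n,(u,v) in dict(grip=(379,152),hub=(316,248)).items(): print('s',n,S[v,u].round(3))
c=cv2.imread('pics/b.png')[130:290,220:450]
cv2.imwrite('pics/c.png',cv2.resize(c,None,fx=3.4,fy=3.4,interpolation=cv2.INTER_CUBIC))
m=(P[...,2]>.2)&(P[...,2]<.3)&(abs(P[...,1]+.2)<.2)
v,u=np.nonzero(m); ok=(u>325)&(u<375)&(v>200); print(P[v[ok],u[ok]].round(3)[::4])
```

```text
jar [ 0.449 -0.314  0.076]
reel [ 0.593 -0.271  0.031]
grip [ 0.452 -0.202  0.267]
grip2 [ 0.452 -0.217  0.265]
grip3 [ 0.454 -0.189  0.263]
lever [ 0.486 -0.177  0.193]
hubL [0.486 0.014 0.166]
base [ 0.063 -0.017  0.101]
binTL [0.684 0.023 0.08 ]
binTR [ 0.696 -0.142  0.075]
lipL [0.544 0.013 0.019]
lipR [ 0.547 -0.159  0.066]
backL [ 0.366 -0.015  0.184]
backR [ 0.374 -0.156  0.201]
f1 [ 0.486 -0.121  0.151]
f2 [ 0.393 -0.04   0.185]
f3 [ 0.389 -0.068  0.152]
handle [ 0.467 -0.427  0.019]
gray [ 0.584 -0.376  0.168]
s grip [ 0.445 -0.185  0.266]
s hub [0.483 0.019 0.157]
[[ 0.481 -0.176  0.2  ]
 [ 0.479 -0.176  0.204]
 [ 0.476 -0.176  0.207]
 [ 0.474 -0.176  0.209]
 [ 0.472 -0.177  0.223]
 [ 0.469 -0.177  0.224]
 [ 0.467 -0.177  0.225]
 [ 0.465 -0.177  0.229]
 [ 0.463 -0.177  0.235]
 [ 0.463 -0.186  0.237]
 [ 0.46  -0.186  0.244]
 [ 0.459 -0.183  0.253]
 [ 0.459 -0.203  0.262]
 [ 0.459 -0.212  0.262]
 [ 0.459 -0.222  0.263]
 [ 0.457 -0.182  0.26 ]
 [ 0.457 -0.191  0.262]
 [ 0.457 -0.201  0.262]
 [ 0.457 -0.21   0.265]
 [ 0.457 -0.219  0.265]
 [ 0.454 -0.18   0.259]
 [ 0.454 -0.189  0.263]
 [ 0.454 -0.198  0.265]
 [ 0.454 -0.207  0.265]
 [ 0.454 -0.217  0.266]
 [ 0.454 -0.226  0.267]
 [ 0.452 -0.184  0.267]
 [ 0.452 -0.193  0.266]
 [ 0.452 -0.202  0.267]
 [ 0.452 -0.212  0.265]
 [ 0.452 -0.221  0.266]
 [ 0.45  -0.182  0.267]
 [ 0.45  -0.191  0.265]
 [ 0.45  -0.2    0.268]
 [ 0.45  -0.212  0.264]
 [ 0.45  -0.221  0.265]
 [ 0.447 -0.179  0.262]
 [ 0.447 -0.189  0.263]
 [ 0.448 -0.198  0.267]
 [ 0.447 -0.207  0.265]
 [ 0.447 -0.216  0.267]
 [ 0.447 -0.226  0.262]
 [ 0.445 -0.189  0.263]
 [ 0.445 -0.198  0.262]
 [ 0.445 -0.208  0.261]
 [ 0.445 -0.217  0.259]
 [ 0.443 -0.189  0.261]
 [ 0.421 -0.153  0.201]
 [ 0.409 -0.156  0.201]
 [ 0.399 -0.156  0.201]
 [ 0.389 -0.158  0.202]
 [ 0.382 -0.156  0.2  ]
 [ 0.375 -0.153  0.201]]
```

View pics/c.png

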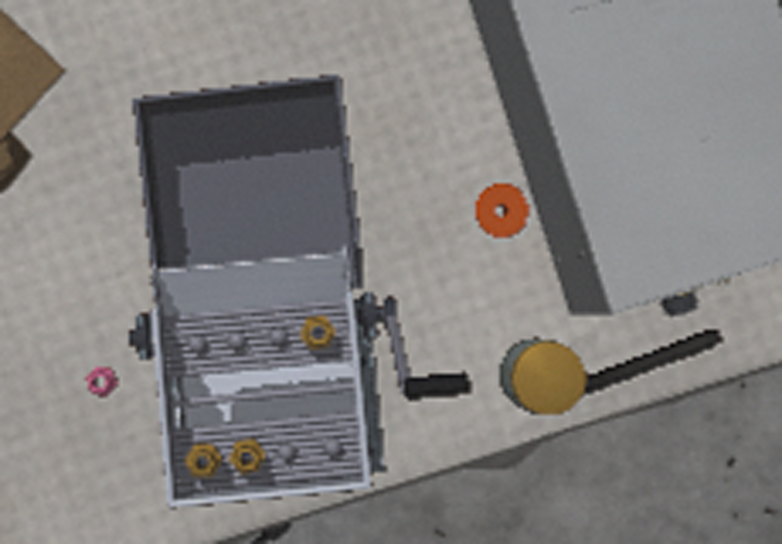

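```bash
cat >> h.py <<'E'
from scipy.spatial.transform import Rotation as Ro
YAW=5.; O=np.array([.492,-.069])
def grip(t,dy=0): # TCP target so that pin sits at grasp point
    a=np.radians(YAW); x=.12*np.sin(t-.45); y=-.13+dy
    return [O[0]+np.cos(a)*x-np.sin(a)*y,O[1]+np.sin(a)*x+np.cos(a)*y,.15+.12*np.cos(t-.45)+.003]
def units(p,yaw,p0=None,r0=None):
    o=env.get_obs(); p0=o['tool_pos'] if p0 is None else p0; r0=o['tool_rot'] if r0 is None else r0
    R0=Ro.from_euler('xyz',r0,degrees=True); R=Ro.from_euler('xyz',[180,0,yaw],degrees=True)
    return (R0.inv().apply(np.array(p)-p0)/.03).round(2),(np.degrees((R0.inv()*R).as_rotvec())/6).round(2)
E
python3 - <<'E'
from h import *
P=np.load('t0.npz')['P'];m=(P[...,2]>.03)&(P[...,0]<.75)&(P[...,1]>.1)&(P[...,1]<.5)
print('box max z',np.percentile(P[m][:,2],[90,99.5]))
print(units([.291,.581,.37],153.4)); print(units([.5,.15,.37],95+20)); print(units([.5,.15,.37],95))
E
```

```text
box max z [0.16847613 0.33520935]
(array([-0.01,  0.  , -4.21]), array([-0.02,  0.  ,  0.  ]))
(array([-12.67,  -9.73,  -4.2 ]), array([-0.02,  0.01,  6.4 ]))
(array([-12.67,  -9.73,  -4.2 ]), array([-0.01,  0.01,  9.74]))
```

```bash
python3 -m creep '[40,0,0,-3,0,0,0, 40,0,0,-4.2,0,0,0, 40,-12.7,-9.7,-4.2,0,0,9.7, 40,-12.7,-9.7,-4.2,0,0,9.7, 40,-12.7,-9.7,-4.2,0,0,9.7, 40,-12.7,-9.7,-4.2,0,0,9.7, 40,-12.7,-9.7,-4.2,0,0,9.7, 40,-12.7,-9.7,-4.2,0,0,9.7, 40,-12.7,-9.7,-4.2,0,0,9.7, 40,-12.7,-9.7,-4.2,0,0,9.7, 40,-12.7,-9.7,-4.2,0,0,9.7, 40,-12.7,-9.7,-4.2,0,0,9.7]' 5
python3 - <<'E'
from h import *
print(grip(0)); g=grip(0); g[2]=.36; print(units(g,95))
E
```

```text
time_s: 1.3
tool_pos: [0.5027, 0.1457, 0.3707]
tool_rot: [180.0, 0.1, 94.9]
force: [-0.6, -0.4, -0.5]
grip_width: 0.0398
grasp_force: 0.0
[np.float64(0.4513330034850853), np.float64(-0.20305448005533847), np.float64(0.26105365228232125)]
(array([-11.44,  -2.7 ,   0.37]), array([ 0.01,  0.01, -0.01]))
```

```bash
python3 -m creep '[40,-11.4,-2.7,0.3,0,0,0, 40,-11.4,-2.7,0.3,0,0,0, 40,-11.4,-2.7,0.3,0,0,0, 40,-11.4,-2.7,0.3,0,0,0, 40,-11.4,-2.7,0.3,0,0,0, 40,-11.4,-2.7,0.3,0,0,0, 40,-11.4,-2.7,0.3,0,0,0, 40,-11.4,-2.7,0.3,0,0,0, 40,-11.4,-2.7,0.3,0,0,0]'
python3 - <<'E'
from h import *
c=cam('wrist','d.png'); print(proj(c,np.array(grip(0))-[0,0,.003])); P=cloud(c); np.savez('w.npz',P=P)
m=(P[...,2]>.235)&(P[...,2]<.3); Q=P[m]; Q=Q[abs(Q[:,0]-.45)<.04]; print(len(Q),Q.min(0) if len(Q) else '',Q.max(0) if len(Q) else '')
print(units(grip(0),95))
E
```

```text
time_s: 2.2
tool_pos: [0.4512, -0.1985, 0.3613]
tool_rot: [-180.0, -0.0, 95.0]
force: [-0.2, 0.2, 1.1]
grip_width: 0.0402
grasp_force: 0.0
[321.08866608 217.31714565]
1150 [ 0.44113596 -0.22606722  0.23532651] [ 0.4645589  -0.17636625  0.26764649]
(array([-0.21, -0.04,  3.34]), array([-0.  , -0.01,  0.04]))
```

View pics/d.png

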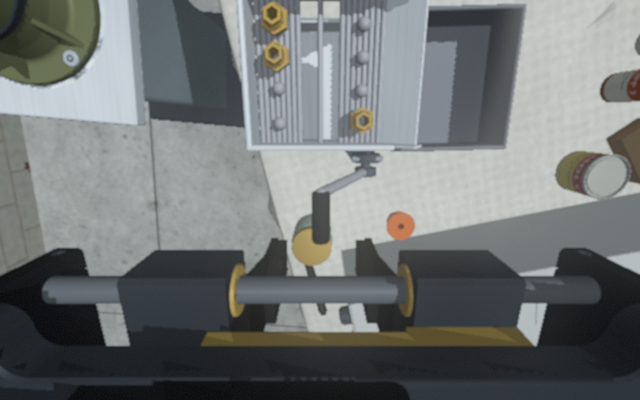

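The pin is at (321,217), which matches the prediction. The open fingers at (275,260) and (365,260) straddle it. I'll descend and close to a loose straddle.

```bash
python3 -m creep '[40,-0.3,0,1.2,0,0,0, 40,-0.3,0,2.5,0,0,0, 40,-0.3,0,3.3,0,0,0, 21,-0.3,0,3.35,0,0,0, 21,-0.3,0,3.35,0,0,0, 21,-0.3,0,3.35,0,0,0, 21,-0.3,0,3.35,0,0,0]' 8
python3 - <<'E'
from h import *
b=grip(0,-.003)
for t in [-.1,-.2,-.3,-.35,-.4,-.45,-.5,0,.1,.2,.3,.4,.5,.7,.9,1.1,1.3,1.5]: print(t,((np.array(grip(t,-.003))-b)@Ro.from_euler('xyz',[180,0,95],degrees=True).as_matrix()/.03).round(2))
E
```

```text
time_s: 2.95
tool_pos: [0.4538, -0.2062, 0.2627]
tool_rot: [179.8, 0.0, 95.3]
force: [0.3, 0.1, -0.5]
grip_width: 0.0225
grasp_force: 0.0
-0.1 [ 0.   -0.35  0.19]
-0.2 [ 0.   -0.68  0.42]
-0.3 [ 0.   -0.99  0.68]
-0.35 [ 0.   -1.13  0.81]
-0.4 [ 0.   -1.27  0.96]
-0.45 [ 0.   -1.39  1.12]
-0.5 [-0.   -1.51  1.28]
0 [0. 0. 0.]
0.1 [-0.    0.37 -0.16]
0.2 [ 0.    0.75 -0.27]
0.3 [-0.    1.14 -0.35]
0.4 [-0.    1.54 -0.39]
0.5 [ 0.    1.94 -0.39]
0.7 [-0.    2.73 -0.27]
0.9 [0.   3.48 0.  ]
1.1 [-0.    4.16  0.42]
1.3 [-0.    4.74  0.96]
1.5 [-0.    5.21  1.61]
```

```bash
python3 -m creep '[21,0,-0.35,0.19,0,0,0, 21,0,-0.68,0.42,0,0,0, 21,0,-0.85,0.55,0,0,0, 21,0,-0.99,0.68,0,0,0, 21,0,-1.13,0.81,0,0,0, 21,0,-1.27,0.96,0,0,0, 21,0,-1.36,1.05,0,0,0, 21,0,-1.42,1.12,0,0,0, 21,0,-1.42,1.12,0,0,0, 21,0,-1.42,1.12,0,0,0, 21,0,-1.42,1.12,0,0,0, 21,0,-1.42,1.12,0,0,0]'
python3 - <<'E'
from h import *
c=cam('top'); s=cam('scene')
a=c['color'][190:290,240:370,::-1]; b=s['color'][130:340,280:430,::-1]
a=cv2.resize(a,None,fx=3.2,fy=3.2,interpolation=cv2.INTER_CUBIC); b=cv2.resize(b,(360,504),interpolation=cv2.INTER_CUBIC)
k=np.zeros((504,780,3),np.uint8); k[:a.shape[0],:a.shape[1]]=a; k[:,420:]=b; cv2.imwrite('pics/e.png',k)
E
```

```text
time_s: 4.15
tool_pos: [0.4103, -0.2101, 0.2274]
tool_rot: [-180.0, 0.0, 95.2]
force: [2.7, 1.0, 1.2]
grip_width: 0.0212
grasp_force: 1.3
```

View pics/e.png

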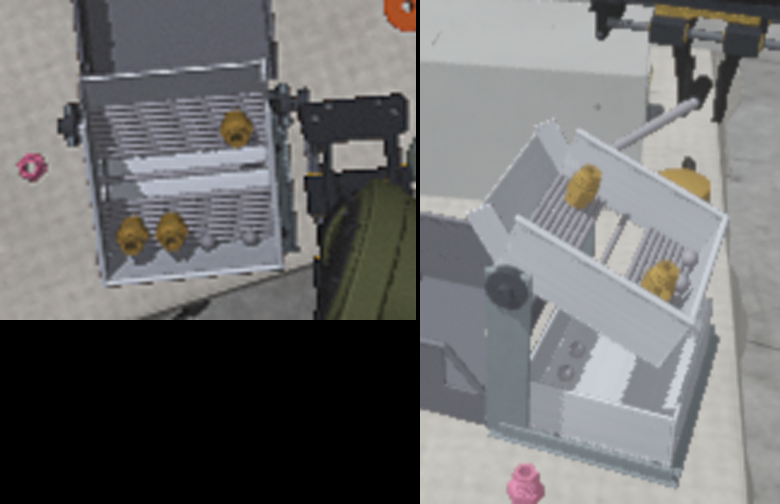

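```bash
python3 -m creep '[21,0,0.43,-0.44,0,0,0, 21,0,0.74,-0.7,0,0,0, 21,0,1.07,-0.93,0,0,0, 21,0,1.42,-1.12,0,0,0, 21,0,1.79,-1.28,0,0,0, 21,0,2.17,-1.39,0,0,0, 21,0,2.45,-1.45,0,0,0, 21,0,2.64,-1.48,0,0,0, 21,0,2.84,-1.5,0,0,0, 21,0,3.04,-1.51,0,0,0, 21,0,3.2,-1.51,0,0,0, 21,0,3.2,-1.51,0,0,0]'
python3 -m creep '[21,0,0,0,0,0,0, 21,0,0,0,0,0,0, 21,0,0,0,0,0,0, 21,0,0,0,0,0,0]'
python3 - <<'E'
from h import *
c=cam('top'); s=cam('scene')
a=c['color'][190:290,240:370,::-1]; b=s['color'][130:340,280:430,::-1]
a=cv2.resize(a,None,fx=3.2,fy=3.2,interpolation=cv2.INTER_CUBIC); b=cv2.resize(b,(360,504),interpolation=cv2.INTER_CUBIC)
k=np.zeros((504,780,3),np.uint8); k[:a.shape[0],:a.shape[1]]=a; k[:,420:]=b; cv2.imwrite('pics/f.png',k)
E
```

```text
time_s: 5.45
tool_pos: [0.5065, -0.2013, 0.2725]
tool_rot: [180.0, 0.0, 95.2]
force: [-1.2, -0.3, 1.1]
grip_width: 0.0214
grasp_force: 0.5
time_s: 5.85
tool_pos: [0.5057, -0.2013, 0.2726]
tool_rot: [180.0, -0.0, 95.2]
force: [-0.6, -0.4, -0.9]
grip_width: 0.0211
grasp_force: 0.5
```

View pics/f.png

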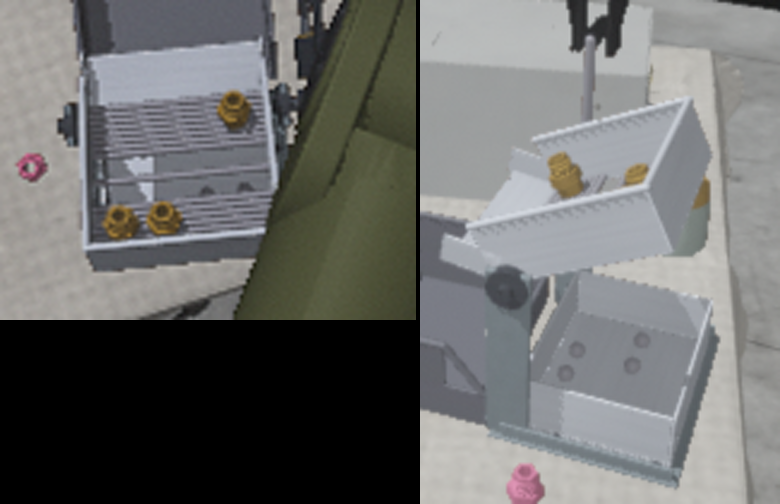

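Four balls show in the tray at (577,350), (566,373), (641,340) and (632,366). The fifth is probably hidden behind the near wall. I'll bring the basket to level and check from above before tipping.

```bash
python3 -m creep '[21,0,-0.4,0,0,0,0, 21,0,-0.8,0.1,0,0,0, 21,0,-1.2,0.2,0,0,0, 21,0,-1.55,0.35,0,0,0, 21,0,-1.8,0.42,0,0,0, 21,0,-1.8,0.42,0,0,0, 21,0,-1.8,0.42,0,0,0]'
python3 - <<'E'
from h import *
c=cam('top'); w=cam('wrist')
a=c['color'][190:290,240:370,::-1]; a=cv2.resize(a,(494,380),interpolation=cv2.INTER_CUBIC)
b=w['color'][0:200,180:560,::-1]; b=cv2.resize(b,(304*2-308,160)) if 0 else cv2.resize(b,(494,260))
k=np.vstack([a,b[:220]]); cv2.imwrite('pics/g.png',k)
E
```

```text
time_s: 6.65
tool_pos: [0.4522, -0.2062, 0.2603]
tool_rot: [180.0, -0.0, 95.2]
force: [-0.1, 0.5, 0.5]
grip_width: 0.0213
grasp_force: 0.0
```

View pics/g.png

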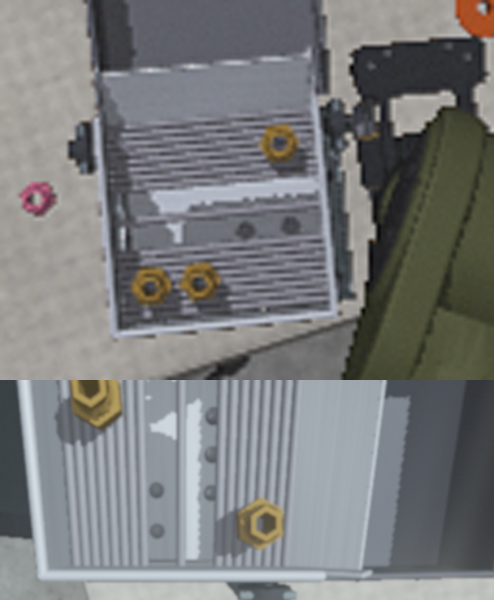

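All five balls show in the tray in the wrist view, at (212,415), (211,454), (211,492), (156,490) and (157,530). All three fittings are still in the basket. Now I'll tip it.

```bash
python3 -m creep '[21,0,0.56,-0.22,0,0,0, 21,0,1.14,-0.35,0,0,0, 21,0,1.74,-0.4,0,0,0, 21,0,2.14,-0.38,0,0,0, 21,0,2.53,-0.31,0,0,0, 21,0,2.92,-0.22,0,0,0, 21,0,3.3,-0.08,0,0,0, 21,0,3.66,0.09,0,0,0, 21,0,4.0,0.3,0,0,0, 21,0,4.31,0.54,0,0,0, 21,0,4.6,0.81,0,0,0, 21,0,4.87,1.11,0,0,0]'
python3 -m creep '[21,0,0.25,0.32,0,0,0, 21,0,0.25,0.32,0,0,0, 21,0,0.25,0.32,0,0,0, 21,0,0.25,0.32,0,0,0, 21,0,0.25,0.32,0,0,0, 21,0,0.25,0.32,0,0,0, 21,0,0.25,0.32,0,0,0, 21,0,0.25,0.32,0,0,0]'
python3 - <<'E'
from h import *
c=cam('top'); s=cam('scene')
a=c['color'][140:290,240:370,::-1]; b=s['color'][130:340,210:430,::-1]
a=cv2.resize(a,(312,360),interpolation=cv2.INTER_CUBIC); b=cv2.resize(b,(480,458),interpolation=cv2.INTER_CUBIC)
k=np.zeros((458,792,3),np.uint8); k[:360,:312]=a; k[:,312:]=b; cv2.imwrite('pics/i.png',k)
E
```

```text
time_s: 7.95
tool_pos: [0.5976, -0.1933, 0.226]
tool_rot: [-179.9, -0.0, 95.2]
force: [-4.5, -0.4, 3.1]
grip_width: 0.0213
grasp_force: 2.5
time_s: 8.75
tool_pos: [0.6035, -0.192, 0.2165]
tool_rot: [-179.8, -0.1, 95.2]
force: [-6.8, 0.4, 1.1]
grip_width: 0.0209
grasp_force: 3.3
```

View pics/i.png

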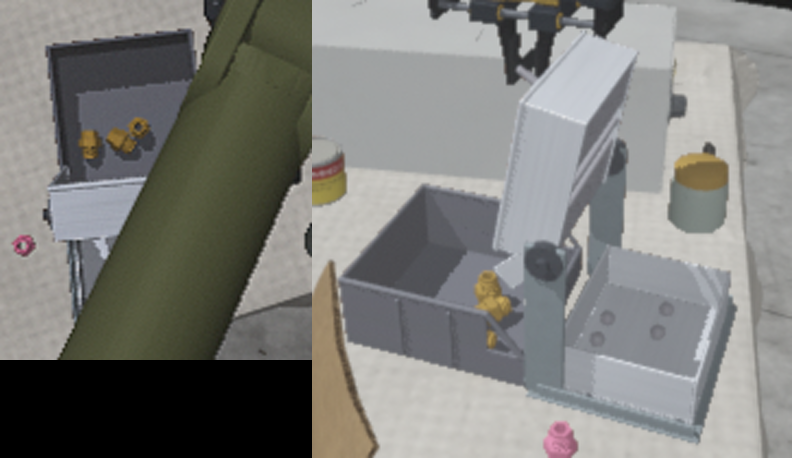

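All three fittings lie in the bin, at (89,145), (121,140) and (138,127). I'll return the basket to level, then open and withdraw upwards.

```bash
python3 -m creep '[21,0,-0.52,-0.62,0,0,0, 21,0,-0.96,-1.01,0,0,0, 21,0,-1.46,-1.34,0,0,0, 21,0,-2.01,-1.58,0,0,0, 21,0,-2.59,-1.74,0,0,0, 21,0,-3.18,-1.82,0,0,0, 21,0,-3.78,-1.8,0,0,0, 21,0,-4.37,-1.7,0,0,0, 21,0,-4.75,-1.59,0,0,0, 21,0,-5.12,-1.43,0,0,0, 21,0,-5.12,-1.43,0,0,0, 21,0,-5.12,-1.43,0,0,0]'
python3 -m creep '[40,0,0,0,0,0,0, 40,0,0,0,0,0,0, 40,0,0,0,0,0,0, 40,0,0,-1,0,0,0, 40,0,0,-2,0,0,0, 40,0,0,-3.3,0,0,0, 40,5,0,-4,0,0,0, 40,10,0,-4,0,0,0, 40,10,0,-4,0,0,0, 40,10,0,-4,0,0,0, 40,10,0,-4,0,0,0, 40,10,0,-4,0,0,0]'
python3 - <<'E'
from h import *
c=cam('top'); s=cam('scene'); P=cloud(c)
print('jar',P[240,381],'reel',P[191,363])
a=c['color'][140:290,240:400,::-1]; b=s['color'][130:340,210:430,::-1]
a=cv2.resize(a,(384,360),interpolation=cv2.INTER_CUBIC); b=cv2.resize(b,(408,390),interpolation=cv2.INTER_CUBIC)
k=np.zeros((390,792,3),np.uint8); k[:360,:384]=a; k[:,384:]=b; cv2.imwrite('pics/j.png',k)
E
```

```text
time_s: 10.05
tool_pos: [0.4524, -0.2061, 0.2601]
tool_rot: [180.0, -0.0, 95.2]
force: [0.3, 0.3, 0.6]
grip_width: 0.0213
grasp_force: 0.3
time_s: 11.25
tool_pos: [0.4243, 0.0934, 0.3802]
tool_rot: [180.0, -0.0, 95.2]
force: [1.1, 0.0, 0.6]
grip_width: 0.04
grasp_force: 0.0
jar [ 0.44932795 -0.3140094   0.07641371] reel [ 0.59280071 -0.27101427  0.02864269]
```

View pics/j.png

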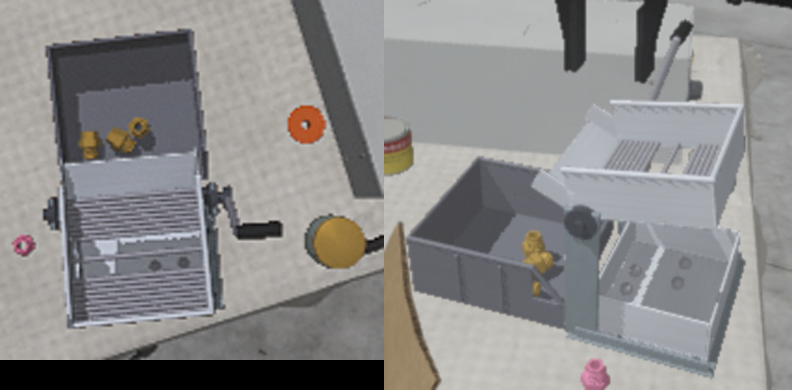

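The basket is empty and level, with the fittings in the bin at (90,145), (122,140) and (139,127). The balls are in the tray, the jar and reel have not moved, and the gripper is clear.

```bash
python3 -c "
from cell import env
print(env.sign_off())"
```

```text
the job is handed in; nothing more can be done
None
```

The job is handed in at about 11 s: all five balls dropped into the catch tray first, then all three fittings were tipped into the grey bin; the basket is back at level, and the jar and reel are where they were.

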